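# Put the washboard away in its slotted holder

### The job

The ribbed washboard has dripped dry: take it from the drip stand and put it away in the slotted holder. Bring its foot into the mouth of the slot while the board still leans as it did in the stand, then straighten it and let it down until it stands upright on the bottom of the slot, and let go. Leave the smooth plate beside it where it is.

Things in the scene. Friction and masses are not known exactly. Their poses are not given: they have to be found in the camera images.
- washboard_center (a point): Centre (half-way up, mid thickness) of the ribbed washboard: rigid white plastic, 90 mm wide, 150 tall, 10 thick, 0.13 kg; horizontal ribs, plain 44 mm band at its top. The taller of two white boards in the aluminium drip stand. Axes: z from foot to top, y along the width, x through the thickness. At the start it leans 20 degrees, top towards the robot's side; nothing is fastened: it lifts out along its z.
- washboard_foot (a point): Middle of the washboard's foot (lower edge), 75 mm below its centre along the board; same axes. In the stand the foot stands on a sloping seat with a 6 mm lip, and rails behind the board reach 75 mm up it from the foot; the upper 75 mm is free on both faces.
- holder: Grey plastic holder, fixed, 110 x 150 mm, 62 high. Origin: centre of the underside, z up. One straight slot along its y axis, centred on the origin: mouth at the top (62 mm up) 39 mm wide along x, 45 degree chamfers down to a 15 mm throat at 50 mm up, flat bottom 12 mm up, 116 mm long between end walls. The board may face either way.
- plate_center (a point): Centre of the smooth plate in the same drip stand, 130 mm beside the washboard (either side), centre to centre: white plastic, no ribs, 90 mm wide, 110 tall, 10 thick. Axes as for the washboard. It stays where it is.
Not all that is in view belongs to the job. Leave any orange or yellow look-alike of the part that bears washboard_center alone.

How it is judged:
By the outcome, as a careful person would: the job done as asked, in the order asked, and still so for the second after the job is handed in, with the robot touching nothing.
It also fails if it takes over 51 s, if anything falls off the work surface, if the arm or the gripper's body presses on something with over 40 N, if the wrist force passes 120 N, or if a joint passes its speed limit or range.

### The arm

A 6-joint arm with a two-finger parallel gripper is mounted at the origin on the work surface. World frame = base frame: x ahead of the robot, y to its left, z up, the work surface at z = 0. Lengths are in mm, angles in rad, forces in N, time in s.
With the tool pointing down it reaches from about 400 to 825 mm from the base axis. Payload 7 kg.
Tool frame: the origin (TCP) lies at the very end of the fingers, on their centre line; the grasp point (between the pads) lies 19 mm behind it; z points along the fingers, y is the line along which they close (so a half turn about z gives the same grasp; the last joint's range is limited). The gripper opens to 88 mm and grips with 3 to 60 N. Pads are 19 mm wide; open, the fingers measure 130 mm over their backs; the gripper's body (78 mm by 193 mm) begins 47 mm behind the grasp point.
Start: joints at [1.588, 0.359, 0.012, 0, -1.224, -0.288], TCP at [180.574, 650.376, 226.561] pointing down, gripper open.
Joint ranges: [-3.07, 3.07], [-1.43, 2.12], [-1.02, 1.25], [-3.03, 1.67], [-3.05, -0], [-3.03, 3.03]. Speed limits (rad/s): [2.39, 2.39, 3.01, 3.14, 3.14, 3.14].

### API

Orientations are given as a unit quaternion [x, y, z, w].
In Python, from plant import bot gives the robot as it stands. Calls block until the motion is done:
- bot.move_ptp(position, orientation): joint-space move of the TCP to a pose.
- bot.line_to(position, velocity=150, ori=None): straight line of the TCP; ori=None keeps the orientation; velocity is the mean speed in mm/s.
- bot.move_joints(angles): joint-space move.
- bot.move_gripper(opening, force=None): finger opening in mm; force is the grip in N (None keeps the last); returns when the fingers have stopped.
- bot.pause(seconds).
- bot.solve_ik(position, orientation): joint angles nearest the present ones, or None.
- bot.read_state(): the state.
- bot.camera(name): name is "scene" or "top" or "wrist"; returns the picture (384x512x3 uint8, red, green, blue); there is no depth.
- bot.get_calibration(name): a dict with "fx", "fy", "cx", "cy" (pixels), "distortion" ([k1, k2, p1, p2, k3] as OpenCV has them; the pictures are not rectified), "view" (4x4, takes a point from world to camera coordinates); the wrist camera has in their place "T_tool_cam" (4x4, takes a point from camera to tool coordinates, whose origin is the TCP and whose axes are the flange's). Camera axes: x right, y up, looking along -z (the intrinsics and any distortion apply to the point x, -y, -z); pixel columns grow to the right and rows downward; lengths in mm; the calibration is good to about 2 mm. A picture is of the moment at which its call begins: read the wrist's pose just before it. get_calibration takes no time and is no camera call.
A pose or a line that the arm cannot do raises bot.Unreachable and nothing moves.
- bot.close_job(): hands the job in; it is judged then, once.
The state is a dict: "t": time; "joint_pos": joint angles; "qvel": joint speeds; "tau": joint torques, N m; "tcp_pos": TCP position; "eef_rot": TCP orientation; "contact_force": force on the tool from outside, world axes, zero at the start; "moment": the same for the moment, N m; "width": finger opening in mm; "finger_force": force on a finger pad.
Only numpy, scipy, OpenCV 4.12 (cv2) and the standard library are available. Lean on these libraries where they do the work, as an engineer would, in place of code of your own. Each camera call takes 0.05 s, during which the arm holds its last target. There are 200 camera calls.

## Working session

There is one attempt and no reset: what is moved stays moved. The work goes in short steps, each a Python script; the robot and the scene stay as the last script left them, time stands still between calls to the robot, and variables do not carry over. Pictures are saved under pics/ and viewed, at most 10 in all, crops included, and the job is handed in when it is done.

```bash
mkdir -p pics; ls
python3 - <<'E'
from plant import bot
import cv2,numpy as np
for n in("scene","top","wrist"):
    im=bot.camera(n); cv2.imwrite(f"pics/{n}0.png",im[:,:,::-1])
a=[cv2.imread(f"pics/{n}0.png") for n in("scene","top")]
for n in("scene","top","wrist"): print(n,bot.get_calibration(n))
s=bot.read_state();print(s)
E
```

```text
pics
scene {'fx': 419.4143967147567, 'fy': 419.4143967147567, 'cx': 253.05253746325013, 'cy': 192.44318571888562, 'distortion': array([-0.14989443,  0.        ,  0.        ,  0.        ,  0.        ]), 'view': array([[ 1.60833823e-01,  9.86924600e-01, -1.05979408e-02,
        -1.34519116e+02],
       [-6.80491069e-01,  1.18660726e-01,  7.23084737e-01,
         2.28375860e+02],
       [ 7.14887674e-01, -1.09084678e-01,  6.90678034e-01,
        -1.51436200e+03],
       [ 0.00000000e+00,  0.00000000e+00,  0.00000000e+00,
         1.00000000e+00]])}
top {'fx': 389.13437510607014, 'fy': 389.13437510607014, 'cx': 253.88488132189102, 'cy': 192.96766721553024, 'distortion': array([-0.13357846,  0.        ,  0.        ,  0.        ,  0.        ]), 'view': array([[-6.15496706e-02, -9.98103415e-01, -1.10070267e-03,
         6.01051126e+01],
       [ 9.76344511e-01, -6.04368152e-02,  2.07602475e-01,
        -4.69796529e+02],
       [-2.07275263e-01,  1.17031990e-02,  9.78212656e-01,
        -8.97959167e+02],
       [ 0.00000000e+00,  0.00000000e+00,  0.00000000e+00,
         1.00000000e+00]])}
w
[... 558 characters left out ...]
 'joint_pos': array([ 1.58807746e+00,  3.59228440e-01,  1.12717610e-02, -2.13671033e-04,
       -1.22408785e+00, -2.88136650e-01]), 'qvel': array([ 1.01778775e-03, -3.30621451e-03,  1.42861345e-03,  5.42983360e-04,
        1.43771444e-03, -6.64693932e-05]), 'tau': array([-1.41875416e-04, -5.83276927e+01,  2.93291116e+01,  7.00133801e+00,
        8.73623067e-03, -1.05252509e-04]), 'tcp_pos': array([180.51808946, 650.04142081, 225.84241308]), 'eef_rot': array([ 9.90838560e-01, -1.35050173e-01, -4.35086138e-06,  6.32119352e-04]), 'contact_force': array([0.18841088, 1.0783963 , 0.56752198]), 'moment': array([-0.00699656, -0.03884994,  0.00552055]), 'finger_force': 0.0, 'width': 87.7451724644069}
```

View pics/scene0.png

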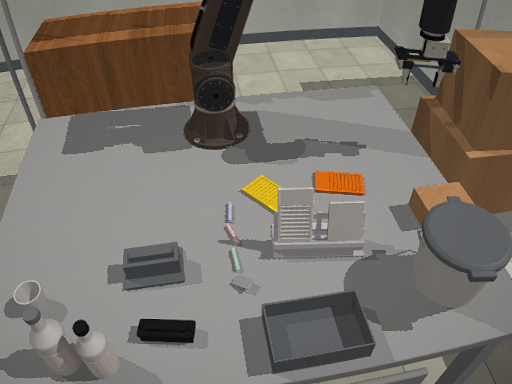

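View pics/top0.png

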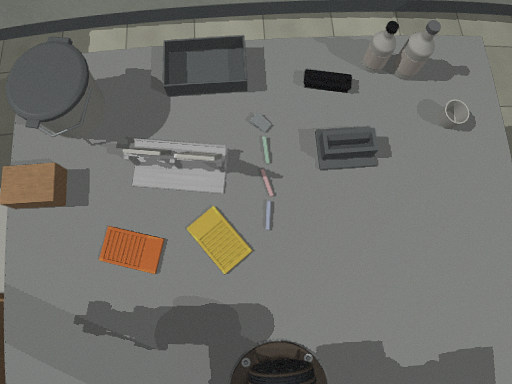

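The scene view shows the washboard at about (295,215), the plate at (346,222) and the holder at (154,263). In the top view the boards are at about (205,157) and (150,153), and the holder at (347,148). I'll zoom in on these.

Run:
```python
import cv2,numpy as np
def c(n,x,y,w,h):return cv2.resize(cv2.imread(f"pics/{n}0.png")[y:y+h,x:x+w],(400,300),interpolation=cv2.INTER_CUBIC)
m=np.vstack([np.hstack([c("scene",265,178,120,90),c("top",115,125,120,90)]),np.hstack([c("scene",114,234,80,60),c("top",308,120,80,60)])])
cv2.imwrite("pics/mos.png",m)
```

```text
(no output)
```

View pics/mos.png

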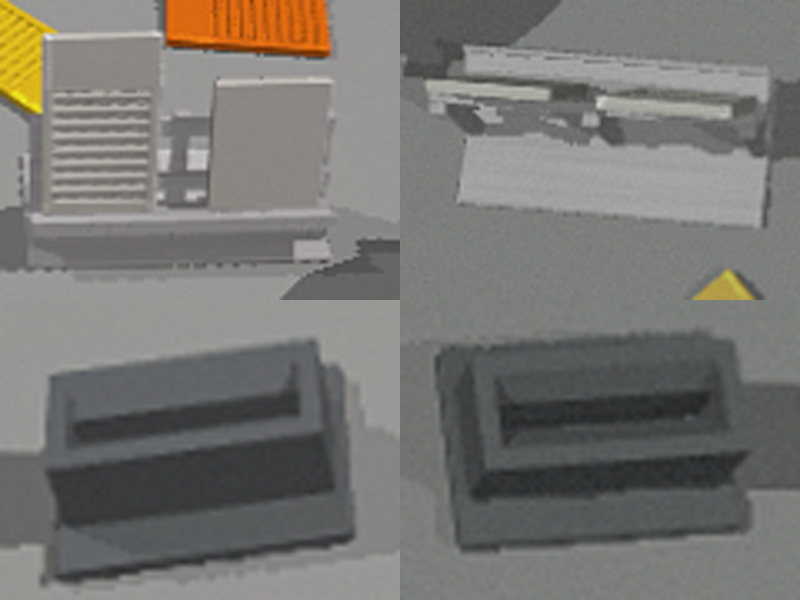

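```bash
cat > h.py <<'E'
from plant import bot
import cv2,numpy as np
from scipy.spatial.transform import Rotation as R
def ray(cal,px,T=None):
    """px -> origin, unit dirs in world; T = 4x4 camera-to-world"""
    K=np.array([[cal['fx'],0,cal['cx']],[0,cal['fy'],cal['cy']],[0,0,1]])
    u=cv2.undistortPoints(np.array(px,float).reshape(-1,1,2),K,cal['distortion']).reshape(-1,2)
    d=np.c_[u[:,0],-u[:,1],-np.ones(len(u))]
    if T is None: T=np.linalg.inv(cal['view'])
    d=d@T[:3,:3].T
    return T[:3,3],d/np.linalg.norm(d,axis=1)[:,None]
def plane(o,d,z): return o+d*((z-o[2])/d[:,2])[:,None]
def tri(o1,d1,o2,d2):
    out=[]
    for a,b in zip(d1,d2):
        s=np.linalg.lstsq(np.c_[a,-b],o2-o1,rcond=None)[0]
        p,q=o1+s[0]*a,o2+s[1]*b; out.append(np.r_[(p+q)/2,np.linalg.norm(p-q)])
    return np.array(out)
def wristT(s,cal):
    T=np.eye(4);T[:3,:3]=R.from_quat(s['eef_rot']).as_matrix();T[:3,3]=s['tcp_pos'];return T@cal['T_tool_cam']
def look(name):
    s=bot.read_state();im=bot.camera("wrist")[:,:,::-1];cv2.imwrite(f"pics/{name}.png",im)
    np.savez(f"pics/{name}.npz",eef_rot=s['eef_rot'],tcp_pos=s['tcp_pos']);return s
def wray(name,px):
    cal=bot.get_calibration("wrist");return ray(cal,px,wristT(np.load(f"pics/{name}.npz"),cal))
def tool(z,y):
    """quat with tool z, y axes"""
    z=np.array(z,float)/np.linalg.norm(z);y=np.array(y,float);y-=z*(y@z);y/=np.linalg.norm(y)
    return R.from_matrix(np.c_[np.cross(y,z),y,z]).as_quat()
E
python3 - <<'E'
from h import *
np.set_printoptions(precision=1,suppress=True)
cs,ct=bot.get_calibration("scene"),bot.get_calibration("top")
S=lambda p:[(265+x/10*3,178+y/10*3) for x,y in p]
T=lambda p:[(115+(x-400)*.3,125+y*.3) for x,y in p]
print("wb/plate corners",tri(*ray(cs,S([(45,34),(160,34),(215,79),(330,82)])),*ray(ct,T([(733,110),(597,100),(550,90),(426,82)]))))
hs=ray(cs,[(114+x/5,234+(y-300)/5) for x,y in [(48,376),(315,340),(333,432),(48,470)]])
ht=ray(ct,[(308+(x-400)/5,120+(y-300)/5) for x,y in [(748,452),(485,470),(470,360),(735,340)]])
print(plane(*hs,62));print(plane(*ht,62))
for hole in [(500,405),(500,425),(708,390),(700,415)]:
    print("slot",plane(*ray(ct,[(308+(hole[0]-400)/5,120+(hole[1]-300)/5)]),50))
E
```

```text
wb/plate corners [[527.8 113.4 176.3   4. ]
 [540.6 199.7 174.6   0.2]
 [561.2 239.2 140.9   1.1]
 [574.8 327.1 136.    0.3]]
[[ 562.  -285.3   62. ]
 [ 559.9 -149.5   62. ]
 [ 619.8 -142.9   62. ]
 [ 621.4 -282.3   62. ]]
[[ 559.3 -283.9   62. ]
 [ 557.2 -150.    62. ]
 [ 615.1 -148.6   62. ]
 [ 618.9 -285.5   62. ]]
slot [[ 594.7 -163.8   50. ]]
slot [[ 584.1 -162.6   50. ]]
slot [[ 597.1 -271.8   50. ]]
slot [[ 583.9 -265.9   50. ]]
```

Run:
```python
from h import *
np.set_printoptions(precision=2,suppress=True)
a=np.radians(8.7); by=np.array([-0,0,0]); yb=np.array([np.sin(a),np.cos(a),0]); xb=np.array([np.cos(a),-np.sin(a),0])
t=np.radians(20); zb=np.array([0,0,1])*np.cos(t)-xb*np.sin(t)
top=np.array([536,157,174.])
for sg in(1,-1):
    print(sg)
    for n,p,z,y in [("hold",[589,-215,175],[0,0,-1],[sg,0,0]),("lean",[589-96*.34,-215,58+96*.94],[np.sin(t),0,-np.cos(t)],[sg,0,0]),
      ("look",top+zb*90,-zb,sg*xb),("grasp",top-zb*49,-zb,sg*xb)]:
        print(n,bot.solve_ik(p,tool(z,y)))
q=bot.solve_ik([589,-215,175],tool([0,0,-1],[1,0,0]))
bot.move_ptp([589,-215,175],tool([0,0,-1],[1,0,0]));look("hA");print(bot.read_state()['t'])
bot.move_ptp([589,-215,175],tool([0,0,-1],[-1,0,0]));look("hB");print(bot.read_state()['t'])
a,b=[cv2.imread(f"pics/{n}.png") for n in("hA","hB")]
cv2.imwrite("pics/hab.png",cv2.resize(np.hstack([a,b]),(800,300),interpolation=cv2.INTER_AREA))
```

```text
1
hold None
lean None
look [ 0.88 -0.09 -0.65  0.4  -0.87  1.87]
grasp [ 0.73  0.12 -0.83  0.62 -0.47  1.72]
-1
hold [-0.04  0.32 -0.17  0.   -1.08  0.04]
lean [-0.05  0.13 -0.54 -0.03 -0.56  0.08]
look [ 0.88 -0.09 -0.65  0.4  -0.87 -1.27]
grasp [ 0.73  0.12 -0.83  0.62 -0.47 -1.43]Traceback (most recent call last):
  File "<stdin>", line 12, in <module>
plant.Unreachable: the arm cannot take that pose within its joint ranges
```

Run:
```python
from h import *
np.set_printoptions(precision=2,suppress=True)
c,s=np.cos(np.radians(10)),np.sin(np.radians(10)); P=[589,-215,175]
bot.move_ptp(P,tool([0,0,-1],[-1,0,0]));bot.pause(.2);look("hA");print(bot.read_state()['t'])
o=[(y,bot.solve_ik(P,tool([0,0,-1],y))) for y in ([c,s,0],[c,-s,0])];print(o)
y=[y for y,q in o if q is not None][0]
bot.move_ptp(P,tool([0,0,-1],y));bot.pause(.2);look("hB");print(bot.read_state()['t'])
a,b=[cv2.imread(f"pics/{n}.png") for n in("hA","hB")]
cv2.imwrite("pics/hab.png",cv2.resize(np.hstack([a,b]),(800,300),interpolation=cv2.INTER_AREA))
```

```text
3.7417
[([np.float64(0.984807753012208), np.float64(0.17364817766693033), 0], array([-0.04,  0.32, -0.17,  0.  , -1.08, -2.93])), ([np.float64(0.984807753012208), np.float64(-0.17364817766693033), 0], array([-0.04,  0.32, -0.17,  0.  , -1.08,  3.01]))]
6.5
```

View pics/hab.png

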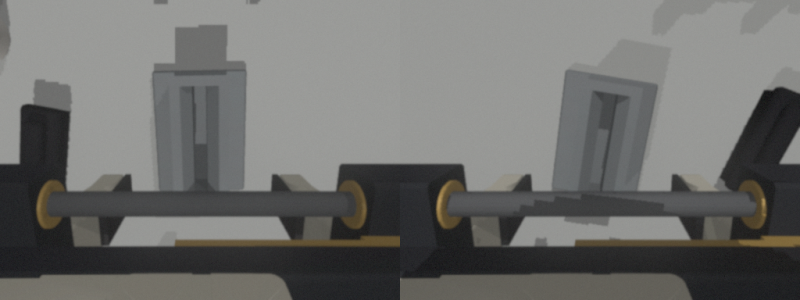

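The slot's long edges are visible in both views, at about x 153–245 in the left one. Its near end is hidden by the gripper bar. I'll zoom in.

Run:
```python
import cv2,numpy as np
a=cv2.imread("pics/hA.png")[70:250,190:320];b=cv2.imread("pics/hB.png")[70:250,190:350]
f=lambda i:cv2.convertScaleAbs(cv2.resize(i,(400,int(400*i.shape[0]/i.shape[1])),interpolation=cv2.INTER_CUBIC),alpha=1.6,beta=-40)
a,b=f(a),f(b);h=max(a.shape[0],b.shape[0])
p=lambda i:cv2.copyMakeBorder(i,0,h-i.shape[0],0,0,0)
cv2.imwrite("pics/hz.png",np.hstack([p(a),p(b)]));print(a.shape,b.shape)
```

```text
(553, 400, 3) (450, 400, 3)
```

View pics/hz.png

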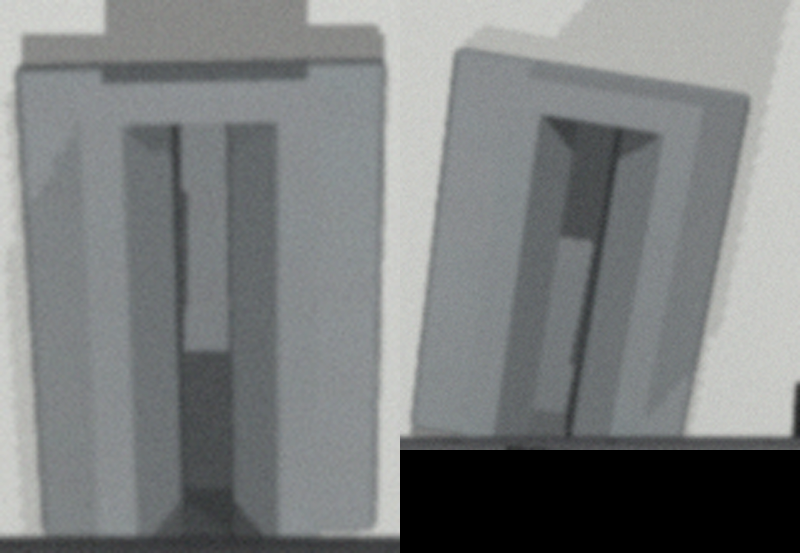

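The mouth edges are sharp in the zoom. In A they run (123,127)→(137,535) and (277,123)→(275,530). In B they run (545,115)→(497,430) and (663,133)→(612,435).

Run:
```python
from h import *
np.set_printoptions(precision=1,suppress=True)
A=lambda p:[(190+x/3.077,70+y/3.077) for x,y in p]
B=lambda p:[(190+(x-400)/2.5,70+y/2.5) for x,y in p]
for n,p,t in [("hA",A([(123,127),(137,535),(277,123),(275,530)]),A([(175,140),(185,490),(228,140),(233,490)])),
            ("hB",B([(545,115),(497,430),(663,133),(612,435)]),B([(618,140),(568,435)]))]:
    w=plane(*wray(n,p),62);print(n,w[:,:2].tolist().__repr__() and w[:,:2])
    d1,d2=w[1]-w[0],w[3]-w[2];print("dx/dy deg",np.degrees(np.arctan(d1[0]/d1[1])),np.degrees(np.arctan(d2[0]/d2[1])),"width",w[2,0]-w[0,0],"end y",(w[0,1]+w[2,1])/2)
    print("centre x at y=-215",np.mean([np.interp(-215,*zip(*sorted([(w[i,1],w[i,0]),(w[i+1,1],w[i+1,0])]))) for i in(0,2)]))
    print("throat",plane(*wray(n,t),50)[:,:2])
print(bot.read_state()['t'])
```

```text
hA [[ 608.9 -274.8]
 [ 607.2 -165.2]
 [ 570.4 -275.8]
 [ 569.1 -166.7]]
dx/dy deg -0.9039143568580705 -0.6509036919284084 width -38.51863431943934 end y -275.27489104953503
centre x at y=-215 588.8250222957699
throat [[ 596.3 -271.2]
 [ 594.1 -173.8]
 [ 582.4 -271.2]
 [ 580.5 -173.8]]
hB [[ 573.4 -160.3]
 [ 574.8 -266. ]
 [ 610.4 -159.3]
 [ 613.5 -261. ]]
dx/dy deg -0.756052440698827 -1.7493210748629435 width 37.00993471296124 end y -159.76620511130375
centre x at y=-215 593.1192094025997
throat [[ 597.9 -164.4]
 [ 599.7 -268.6]]
6.5
```

```bash
cat >> h.py <<'E'
t20=np.radians(20)
def frame(yaw):
    """slot/board yaw (deg): returns x axis, y axis, leaning z axis (top towards -x)"""
    a=np.radians(yaw);xb=np.array([np.cos(a),-np.sin(a),0]);yb=np.array([np.sin(a),np.cos(a),0])
    return xb,yb,np.array([0,0,np.cos(t20)])-xb*np.sin(t20)
E
python3 - <<'E'
from h import *
xb,yb,zb=frame(8.7);top=np.array([536,157,174.])
bot.move_ptp(top+zb*90+yb*20,tool(-zb,-xb));bot.pause(.2);look("b1");print(bot.read_state()['t'])
i=cv2.imread("pics/b1.png");cv2.imwrite("pics/b1z.png",cv2.resize(i[:260,100:430],(792,624))[:600])
E
```

```text
8.2833
```

View pics/b1z.png

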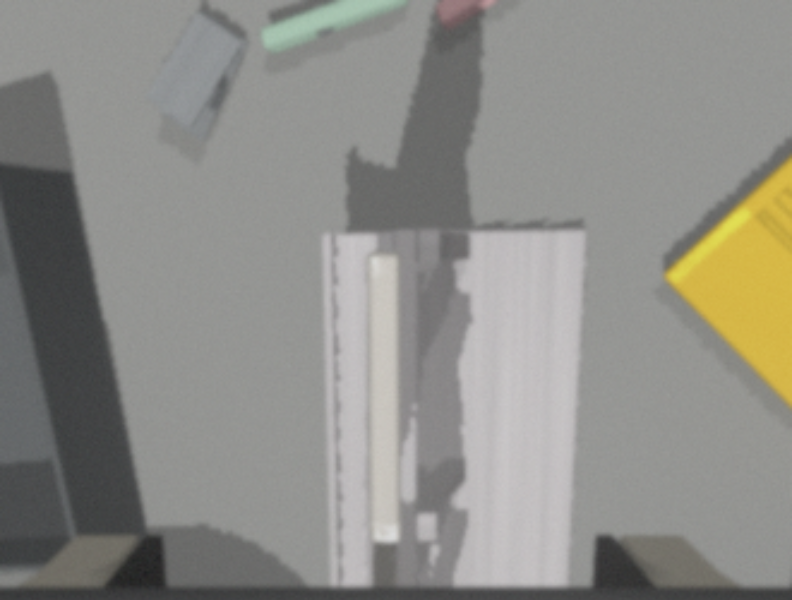

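The washboard's top edge is the cream bar from (383,255) to (386,541) in the zoomed crop, and its whole length is visible.

Run:
```python
from h import *
np.set_printoptions(precision=1,suppress=True)
px=[(100+x/2.4,y/2.4) for x,y in [(383.5,255),(386.5,541)]]
o,d=wray("b1",px); o2,d2=ray(bot.get_calibration("scene"),[(265+45*.3,178+34*.3),(265+160*.3,178+34*.3)])
print("tri",tri(o,d,o2,d2))
for z in(168,171,174,177):
    w=plane(o,d,z);v=w[1]-w[0];print(z,w[:,:2].ravel(),"len",np.linalg.norm(v),"yaw",np.degrees(np.arctan2(v[0],v[1])),"mid",w.mean(0))
```

```text
tri [[528.3 114.3 176.9   1.8]
 [541.  199.8 175.2   0.9]]
168 [531.3 113.  544.  202.7] len 90.54659183562896 yaw 8.106168872361108 mid [537.6 157.9 168. ]
171 [530.2 113.2 542.8 201.7] len 89.40842978051005 yaw 8.106168872361195 mid [536.5 157.4 171. ]
174 [529.1 113.3 541.6 200.7] len 88.27026772539114 yaw 8.106168872361138 mid [535.4 157.  174. ]
177 [528.1 113.5 540.4 199.7] len 87.13210567027225 yaw 8.106168872361152 mid [534.2 156.6 177. ]
```

Run:
```python
from h import *
np.set_printoptions(precision=2,suppress=True)
def st(m):
    s=bot.read_state();print(m,s['t'],s['tcp_pos'],s['contact_force'],s['width'],s['finger_force'])
xb,yb,zb=frame(8.3);top=np.array([537,157,174.]);q=tool(-zb,-xb)
bot.line_to(top+zb*40,200,q);bot.line_to(top-zb*51,120);st("down")
bot.move_gripper(24,10);st("24");bot.move_gripper(0,25);bot.pause(.2);st("closed")
bot.line_to(top-zb*41,40);st("lift10")
bot.line_to(top+zb*60,150);bot.pause(.2);st("lift")
for n in("scene","top"):cv2.imwrite(f"pics/{n}1.png",bot.camera(n)[:,:,::-1])
f=lambda i:cv2.resize(i,(400,400),interpolation=cv2.INTER_CUBIC)
cv2.imwrite("pics/l1.png",np.hstack([f(cv2.imread("pics/scene1.png")[90:270,220:400]),f(cv2.imread("pics/top1.png")[80:260,110:290])]))
```

```text
down 9.6083 [554.62 154.98 126.97] [ 0.52 -0.01  1.08] 87.85862101916697 0.0
24 10.7583 [554.24 154.46 126.06] [-0.57 -0.3  -0.35] 24.104286637597877 0.0
closed 11.3583 [554.17 154.4  125.99] [-0.01 -0.41 -1.15] 10.034254704830142 24.99799758195877
lift10 11.7583 [550.97 155.38 135.96] [ 0.17 -0.42 -0.95] 9.851798433635107 24.99831587076187
lift 12.7833 [516.54 159.48 229.28] [ 0.26  0.79 -1.23] 9.845089742192227 24.99821126461029
```

View pics/l1.png

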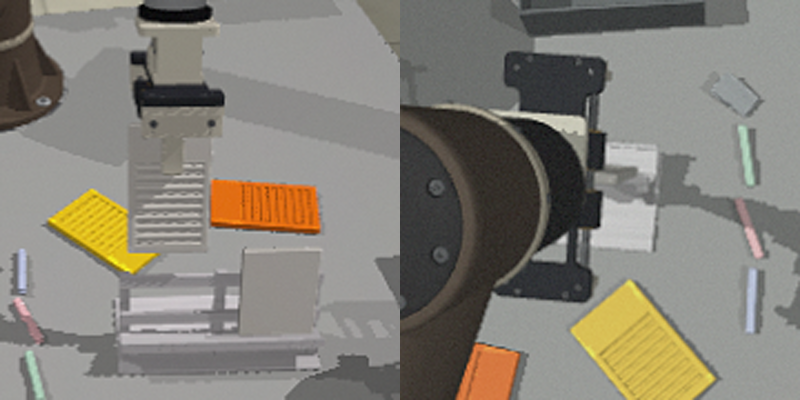

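The washboard is gripped squarely and clear of the stand. The plate hasn't moved. The foot corners in the crop are at (132,251) and (208,250).

```bash
cat >> h.py <<'E'
H=np.array([590.9,-217.5,0.])
def pose(foot,lean,s,yoff=0,yaw=-1.0):
    """tool pose holding the board with its foot middle at `foot` and given lean (deg); s = TCP to foot"""
    xb,yb,_=frame(yaw);l=np.radians(lean);z=np.array([0,0,np.cos(l)])-xb*np.sin(l);x=xb*np.cos(l)+np.array([0,0,np.sin(l)])
    return np.array(foot)+z*s-yb*yoff,tool(-z,-x)
def st(m):
    s=bot.read_state();print(m,round(s['t'],2),s['tcp_pos'].round(1),s['contact_force'].round(2),s['moment'].round(2),round(s['width'],2));return s
E
python3 - <<'E'
from h import *
s=bot.read_state();M=R.from_quat(s['eef_rot']).as_matrix()
o,d=ray(bot.get_calibration("scene"),[(279.4,203),(313.6,202.5),(220+132*.45,90+122*.45)])
n=M[:,1];p0=s['tcp_pos']-5*n
w=o+d*(((p0-o)@n)/(d@n))[:,None]
print("tool coords of foot corners, side",((w-s['tcp_pos'])@M).round(1))
for f,l in([*H[:2],105],20),([*H[:2],56],20),([*H[:2],56],0),([*H[:2],12],0):print(bot.solve_ik(*pose(f,l,99)))
E
```

```text
tool coords of foot corners, side [[ 39.9  -5.   93. ]
 [-45.1  -5.   93.4]
 [ 41.4  -5.  -56.7]]
[-0.06611575  0.07963827 -0.45894431 -0.04515255 -0.68476949  0.11353367]
[-0.06628818  0.13369612 -0.52202722 -0.05322337 -0.56777611  0.12359756]
[-0.04316355  0.33746751 -0.19018712  0.         -1.0431417   0.06061684]
[-0.04316355  0.37807144 -0.24061742  0.         -0.95210747  0.06061684]
```

Run:
```python
from h import *
f=lambda z:[H[0],H[1],z]
bot.move_ptp(*pose(f(110),20,95,2));st("hover")
p,q=pose(f(57),20,95,2);bot.line_to(p,80);bot.pause(.3);s=st("mouth")
for n in("scene","top"):cv2.imwrite(f"pics/{n}2.png",bot.camera(n)[:,:,::-1])
M=R.from_quat(s['eef_rot']).as_matrix();print("lean",np.degrees(np.arccos(-M[2,2])))
g=lambda i:cv2.resize(i,(400,400),interpolation=cv2.INTER_CUBIC)
cv2.imwrite("pics/m2.png",np.hstack([g(cv2.imread("pics/scene2.png")[180:300,95:215]),g(cv2.imread("pics/top2.png")[90:210,290:410])]))
```

```text
hover 14.32 [ 558.5 -219.6  199.3] [ 0.46  0.52 -2.99] [ 0.05  1.32 -0.01] 9.59
mouth 15.43 [ 558.6 -220.1  146.7] [-0.65 -0.3  -1.47] [0.03 1.3  0.01] 9.83
lean 20.04264627362472
```

View pics/m2.png

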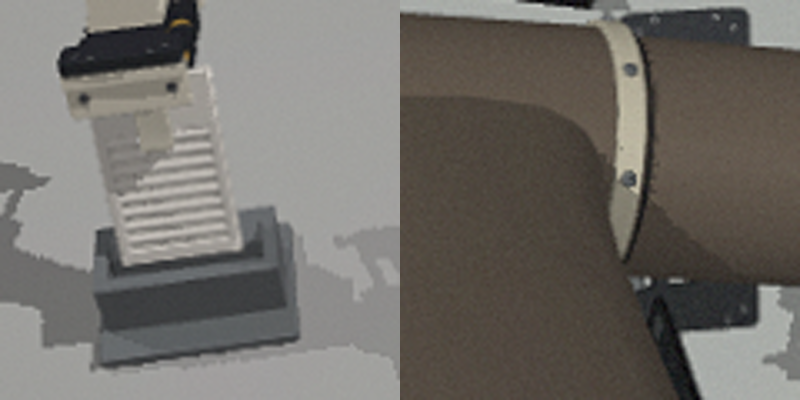

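The foot sits over the slot, at (120,265)–(242,250) in the crop, and nothing is touching. I'll recompute the foot depth from it, then carry on.

Run:
```python
from h import *
s=bot.read_state();M=R.from_quat(s['eef_rot']).as_matrix()
o,d=ray(bot.get_calibration("scene"),[(131,259.5),(167.6,255),(95+214*.3,180+67*.3)])
n=M[:,1];p0=s['tcp_pos']-5*n
w=o+d*(((p0-o)@n)/(d@n))[:,None]
print(((w-s['tcp_pos'])@M).round(1),w.round(1))
```

```text
[[ 46.1  -5.   94. ]
 [-44.8  -5.   95.5]
 [-48.7  -5.  -54.4]] [[ 596.3 -265.5   59.9]
 [ 595.2 -174.7   58.5]
 [ 543.8 -171.6  199.4]]
```

Run:
```python
from h import *
f=lambda z:[H[0],H[1],z]
p,q=pose(f(54),20,95,2);bot.line_to(p,30);bot.pause(.2);st("54")
for l in(15,10,5,0):
    p,q=pose(f(54),l,95,2);bot.line_to(p,40,q);s=st(l)
    if np.linalg.norm(s['contact_force'])>12: break
else:
    bot.pause(.3);s=st("upright");F0=s['contact_force']
    for z in(48,40,30,20,17,16,15,14,13,12,11,10,9,8,7):
        p,q=pose(f(z),0,95,2);bot.line_to(p,40 if z>17 else 15)
        if z<=17: bot.pause(.1)
        s=st(z);dF=s['contact_force']-F0
        if abs(dF[2])>5 or np.hypot(*dF[:2])>8: print("contact",dF);break
cv2.imwrite("pics/scene3.png",bot.camera("scene")[:,:,::-1])
```

```text
54 15.97 [ 558.5 -220.1  143.3] [-0.64 -0.05 -1.06] [ 0.02  1.33 -0.03] 9.45
15 16.33 [ 566.9 -219.8  145.6] [-1.25 -0.14 -1.43] [0.11 1.09 0.  ] 10.04
10 16.69 [ 574.2 -219.6  147. ] [-0.74  0.58 -2.29] [ 0.14  0.74 -0.01] 9.74
5 17.05 [ 582.2 -219.5  148. ] [-0.72  0.82 -2.13] [ 0.11  0.4  -0.02] 9.77
0 17.41 [ 590.4 -219.3  148.5] [-0.25  0.63 -1.91] [ 0.05  0.01 -0.02] 9.88
upright 17.71 [ 590.5 -219.5  149.3] [-0.68  0.17 -3.05] [ 0.08 -0.05 -0.03] 9.63
48 18.01 [ 590.6 -219.4  142.5] [ 0.41 -0.39 -2.26] [ 0.08 -0.03  0.02] 9.91
40 18.36 [ 590.7 -219.5  134.5] [-0.84  0.32 -0.8 ] [ 0.09 -0.1   0.02] 9.89
30 18.76 [ 590.7 -219.5  124.6] [ 0.98 -0.68 -1.64] [ 0.05 -0.1   0.02] 10.0
20 19.16 [ 590.7 -219.5  114.6] [-0.72  0.23 -2.09] [ 0.1  -0.04  0.  ] 9.84
17 19.61 [ 591.  -219.5  112.1] [-0.23  0.1  -1.68] [ 0.06 -0.08  0.01] 10.25
16 19.96 [ 590.9 -219.5  111. ] [-0.03 -1.08 -1.42] [0.09 0.03 0.  ] 9.91
15 20.31 [ 590.9 -219.5  110. ] [ 0.37  0.38 -1.2 ] [ 0.07 -0.06 -0.02] 10.01
14 20.66 [ 591.2 -219.6  109.2] [ 1.02 -0.6  -0.87] [-0.05 -0.29 -0.02] 9.87
13 21.01 [ 591.2 -219.6  109.2] [-1.32  1.16  6.24] [ 0.6   0.73 -0.02] 10.28
contact [-0.63961381  0.98862239  9.28796666]
```

The board touched down 2 mm above my estimated bottom, which is within the foot-depth error. Next I release, retreat and check.

Run:
```python
from h import *
bot.move_gripper(40);bot.pause(.3);s=st("open")
p=s['tcp_pos'];bot.line_to([p[0],p[1],p[2]+150],150);st("up")
bot.move_ptp([480,50,330],tool([0,0,-1],[-1,0,0]));bot.pause(.3);st("away")
for n in("scene","top"):cv2.imwrite(f"pics/{n}4.png",bot.camera(n)[:,:,::-1])
g=lambda i:cv2.resize(i,(400,300),interpolation=cv2.INTER_CUBIC)
sc=cv2.imread("pics/scene4.png");tp=cv2.imread("pics/top4.png")
cv2.imwrite("pics/f4.png",np.vstack([np.hstack([g(sc[190:310,80:240]),g(tp[90:210,270:430])]),np.hstack([g(sc),g(tp)])]))
```

```text
open 22.08 [ 591.  -219.5  108. ] [-0.56  0.51  0.58] [ 0.08 -0.02 -0.06] 39.8
up 23.23 [ 590.4 -219.3  256.9] [ 0.13  0.   -0.55] [ 0.13 -0.07  0.03] 39.91
away 24.68 [480.3  49.4 329.6] [-0.67  0.23  0.22] [ 0.11 -0.04  0.05] 40.15
```

View pics/f4.png

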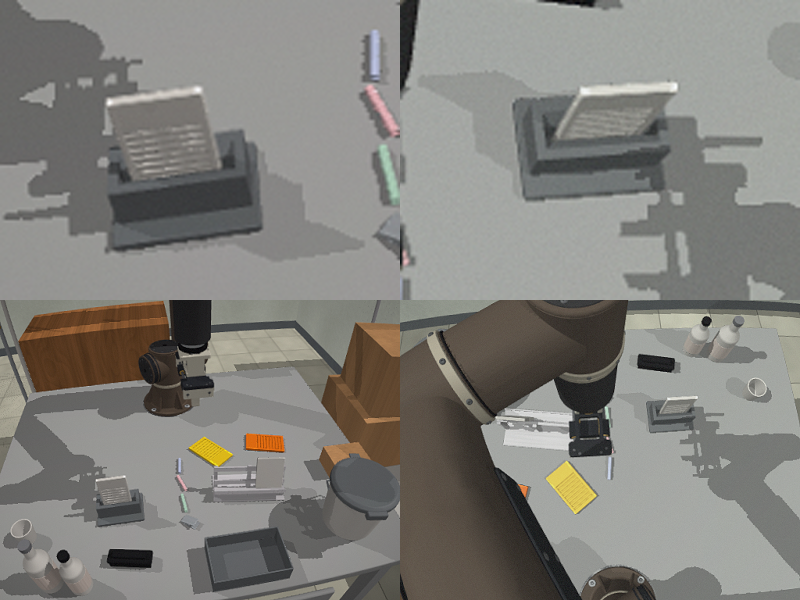

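The washboard stands upright in the slot, the plate is still in the stand, and the arm is clear of everything.

```bash
python3 -c "
from plant import bot
print(bot.close_job())"
```

```text
the job is handed in; nothing more can be done
None
```

The washboard now stands upright on the bottom of the holder's slot and has been let go; the smooth plate is still in the stand, and I handed the job in at about 25 s of the 51 s allowed.

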